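# Load two check valves and hand over the last ball in its dish

### The arm

A 6-joint arm with a two-finger parallel gripper is mounted at the origin on the work surface. World frame = base frame: x ahead of the robot, y to its left, z up, the work surface at z = 0. Lengths are in m, angles in degrees, forces in N, time in s.
With the tool pointing down it reaches from about 0.4 to 0.825 m from the base axis. Payload 7 kg.
Tool frame: the origin (TCP) lies on the centre line of the jaws, within the pads' length; the fingertips stand 22 mm ahead of it and the grasp point (between the pads) lies 3 mm ahead of it; z points along the fingers, y is the line along which they close (so a half turn about z gives the same grasp; the last joint's range is limited). The gripper opens to 88 mm and grips with 3 to 60 N. Pads are 19 mm wide; open, the fingers measure 130 mm over their backs; the gripper's body (78 mm by 193 mm) begins 47 mm behind the grasp point.
Start: joints at [81.881, 20.546, 0.682, 0, -70.136, -16.507], TCP at [0.281, 0.614, 0.249] pointing down, gripper open.
Joint ranges: [-176.03, 176.03], [-82.01, 121.73], [-58.28, 71.71], [-173.87, 95.51], [-174.79, -0.11], [-173.66, 173.66]. Speed limits (degrees/s): [136.94, 136.94, 172.46, 180, 180, 180].

### API

Orientations are given as [roll, pitch, yaw] about the fixed x, y, z axes, in that order (R = Rz(yaw) Ry(pitch) Rx(roll)).
In Python, from plant import get_state, cams, r gives the robot as it stands.
- The arm moves only by the tool apply_moves, never from a script. Its argument "targets" is a list of rows, each an object with "dp": the shift along the world's x, y, z in m, a list of three; "yaw": the turn about the world's z in degrees. In form: [{"dp": [x, y, z], "yaw": yaw}, ...]. A call has 1 to 20 rows; each row is the pose to reach, as a shift and turn from the pose commanded when the call began; what a row does not reach only later rows make up. A row lasts 1/12 s, in which the tool goes at most 41.7 mm and 7.16 degrees, less where a joint would pass 70% of its speed; a pose out of reach is approached as far as the arm can. A call with a gripper value outside its range is refused whole. "grip" is the gripper command: -1 is fully open, 1 is shut, values between are in proportion, set as the call begins (left out, the last holds). The fingers move at their own pace and stop on an object; "squeeze" is the grip in N (left out, the last holds). Time passes only in rows, so rows that repeat a pose let the fingers close. It gives the time, the measured TCP pose, the force, the opening and the grip force at its end, in the units of the state.
- get_state(): the state, without advancing time (a new reading comes with each control period).
- cams.capture(name): name is "side" or "top"; returns a dict with "image" (384x512x3 uint8, red, green, blue), "range_z" (384x512 float32, m along the optical axis (not along the pixel's ray), 0 where there is no reading), "fx", "fy", "cx", "cy" (pixels), "k1" (the pictures are not rectified: a ray, as slopes to the right and down, at radius r is drawn at 1 + k1 r^2 times it, then the intrinsics apply), "R" (3x3) and "t" (3): a world point X has camera coordinates R X + t. Camera axes: x right, y down, z forward; pixel columns grow to the right and rows downward; lengths in m; the calibration is good to about 2 mm. A picture is of the moment at which its call begins.
- r.close_job(): hands the job in; it is judged then, once.
The state is a dict: "time_s": time; "joints": joint angles; "qd": joint speeds; "joint_torque": joint torques, N m; "tcp_pos": TCP position; "eef_rot": TCP orientation; "contact_force": force on the tool from outside, world axes, zero at the start; "moment": the same for the moment, N m; "gripper_width": finger opening in m; "gripper_force": force on a finger pad.
Only numpy, scipy, OpenCV 4.12 (cv2) and the standard library are available. Lean on these libraries where they do the work, as an engineer would, in place of code of your own. Each camera call takes 0.05 s, during which the arm holds its last target. There are 200 camera calls.

### The job

Three steel balls lie in the blue parts dish: put one into each of the two open brass valve bodies in the jig. Then bring me the last ball in the dish: take the dish by one ear, lift it clear of the bench, and only then turn it, level and with the ball staying in the middle, about a quarter turn until the free ear points at the blue bench vice where I stand. Finish while still holding it out like that, level and still, some 15 cm above the bench and touching nothing else, and leave the loose adapter, clamp and hex key alone.

Things in the scene. Friction and masses are not known exactly. Their poses are not given: they have to be found in the camera images.
- dish: blue plastic parts dish, 0.10 to 0.17 kg: shallow round bowl, 132 mm outside diameter, 22 mm high, with a flat ear on each of two facing sides. Origin: centre of its underside; its x axis runs through both ears, at the start roughly along world x. The hollow, 124 mm wide, is 8 mm above the underside at the centre and about 8 + r*r/300 mm at radius r mm, so balls gather in the middle
- ear_a (a point): middle of the grip of the dish's +x ear, 90 mm from the dish centre, 17 mm above the underside. Each ear is a flat bar 30 mm wide (along the dish's y), 10 mm thick (12 to 22 mm above the underside), reaching to 110 mm from the dish centre; take it from above, fingers on its two long sides
- ear_b (a point): the same for the ear on the dish's -x side
- ball1_center (a point): centre of steel ball 1 (all three alike): 22 mm diameter, 43 g, rolls easily. The three start huddled, touching or almost, in the middle of the dish, centres about 19 mm above the bench; any of them may go into any valve
- ball2_center (a point): centre of steel ball 2 (all three alike): 22 mm diameter, 43 g, rolls easily. The three start huddled, touching or almost, in the middle of the dish, centres about 19 mm above the bench; any of them may go into any valve
- ball3_center (a point): centre of steel ball 3 (all three alike): 22 mm diameter, 43 g, rolls easily. The three start huddled, touching or almost, in the middle of the dish, centres about 19 mm above the bench; any of them may go into any valve
- valve_a_mouth (a point): centre of the mouth of an open brass valve body, 48 mm outside diameter, fixed upright in the jig, mouth 75 mm above the bench, z up. Mouth 32 mm wide and 6 mm deep, narrowing over 5 mm to a 25 mm bore; floor 35 mm below the mouth, so a seated ball's centre is 24 mm below the mouth
- valve_b_mouth (a point): the same for the second open valve body
- valve_done: finished valve body with a black cap and brass stub (already has its ball), fixed in the jig, top 101 mm above the bench; needs nothing. The open and the finished ones stand in any order. Origin 30 mm above the bench on its axis
- jig: aluminium jig fixed on the bench, 100 (x) by 236 (y) mm, 30 mm high, with three valve bodies in a row along its y axis, 70 mm apart. Origin: centre of its underside
- vice_jaws (a point): middle of the blue bench vice fixed at the left or right end of the bench (a cardboard box stands at the other end): a point 140 mm above the bench between the jaws; the vice is up to 200 mm high, with its bar reaching 165 mm towards the robot
- adapter: loose steel pyramid adapter, 62 mm disc 28 mm high, origin centre of its underside; a bystander
- clamp: loose aluminium tube clamp, 48 mm wide 36 mm high, origin centre of its underside; a bystander
- key: loose T-handle hex key with red handle, 150 mm long lying on the bench, origin under its shaft; a bystander
There are look-alikes about, which are no part of the job. Of the things that look like the dish, the middle-sized one is meant.

How it is judged:
By the outcome, as a careful person would: the job done as asked, in the order asked, and still so for the second after the job is handed in, while the arm keeps its last pose, push and grip.
It also fails if it takes over 72 s, if anything falls off the work surface, if the arm or the gripper's body presses on something with over 40 N, if the wrist force passes 120 N, or if a joint passes its speed limit or range.

## Working session

There is one attempt and no reset: what is moved stays moved. The work goes in short steps, Python scripts to look and compute and a tool call to move; the robot and the scene stay as the last step left them, time stands still between calls to the robot, and variables do not carry over. Pictures are saved under pics/ and viewed, at most 10 in all, crops included, and the job is handed in when it is done.

Besides the shell and the picture viewer there is one more tool, called after ">>>" in YAML: its name, and indented under it one key for each argument. apply_moves: Moves the arm, as the interface text tells. Its arguments: {"type":"object","properties":{"targets":{"type":"array","items":{"type":"object","properties":{"dp":{"type":"array","items":{"type":"number"}},"yaw":{"type":"number"}}}},"grip":{"type":"number"},"squeeze":{"type":"number"}},"required":["targets"]}

```bash
mkdir -p pics; cat > h.py <<'E'
import numpy as np, cv2
from plant import get_state, cams, r
def cap(n,f=None):
    c=cams.capture(n)
    if f: cv2.imwrite('pics/'+f,c['image'][:,:,::-1])
    np.savez('/tmp/%s.npz'%n,**{k:c[k] for k in c}); return c
def ray(c,u,v):
    K=np.array([[c['fx'],0,c['cx']],[0,c['fy'],c['cy']],[0,0,1.]])
    p=cv2.undistortPoints(np.array([[[u,v]]],float),K,np.array([float(c['k1']),0,0,0]))[0,0]
    R=np.array(c['R']);t=np.array(c['t']); return -R.T@t, R.T@np.array([p[0],p[1],1])
def onz(c,u,v,z):
    o,d=ray(c,u,v); return o+d*(z-o[2])/d[2]
def dep(c,u,v):
    o,d=ray(c,u,v); return o+d*float(c['range_z'][int(round(v)),int(round(u))])
def cloud(c):
    h,w=c['range_z'].shape
    K=np.array([[c['fx'],0,c['cx']],[0,c['fy'],c['cy']],[0,0,1.]])
    uv=np.stack(np.meshgrid(np.arange(w),np.arange(h)),-1).reshape(-1,1,2).astype(float)
    p=cv2.undistortPoints(uv,K,np.array([float(c['k1']),0,0,0]))[:,0]
    z=c['range_z'].reshape(-1,1); X=np.hstack([p*z,z])
    return ((X-np.array(c['t']))@np.array(c['R'])).reshape(h,w,3)
E
python3 - <<'E'
from h import *
for n in('top','side'):
    c=cap(n,n+'0.png'); print(n,c['fx'],c['k1'],-np.array(c['R']).T@c['t'])
s=get_state();print(s['tcp_pos'],s['eef_rot'],s['gripper_width'],s['time_s'])
E
```

```text
top 359.86531720770296 0.016199214062632847 [0.33796256 0.00413882 1.57170328]
side 427.2405592613647 0.0021754737869937465 [-0.12733114 -0.76042109  1.19384879]
[0.28110867 0.61322533 0.24768355] [ 1.79912048e+02 -6.25893725e-03 -2.46311197e+01] 0.0875608113774979 0.1
```

View pics/top0.png

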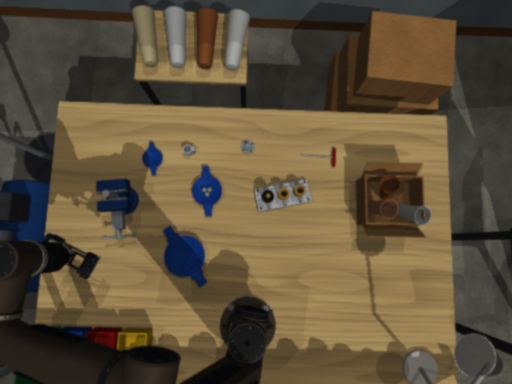

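View pics/side0.png

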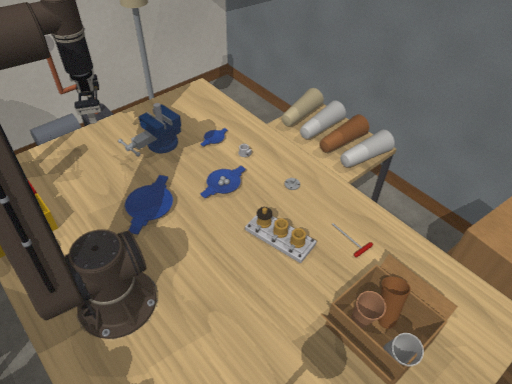

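The top view shows the middle dish with the balls at (207,189) and its ears at (206,171) and (208,209). The capped valve is at (267,196), the open valves at (284,193) and (299,190), and the vice is on the left at (117,196). The side view agrees, so I'll enlarge and measure next.

```bash
python3 - <<'E'
from h import *
c=dict(np.load('/tmp/top.npz')); s=dict(np.load('/tmp/side.npz'))
a=cv2.resize(c['image'][155:225,180:320],None,fx=5,fy=5,interpolation=cv2.INTER_CUBIC)
b=cv2.resize(s['image'][155:265,195:325],None,fx=5,fy=5,interpolation=cv2.INTER_CUBIC)
cv2.imwrite('pics/t1.png',a[:,:,::-1]);cv2.imwrite('pics/s1.png',b[:,:,::-1])
for n,C in(('top',c),('side',s)):
    P=cloud(C); hsv=cv2.cvtColor(C['image'],cv2.COLOR_RGB2HSV)
    blue=cv2.inRange(hsv,(100,120,30),(130,255,255))
    N,l,st,ce=cv2.connectedComponentsWithStats(blue)
    for i in range(1,N):
        if st[i,4]>60:
            q=P[l==i]; print(n,st[i],ce[i].round(1),q.min(0).round(3),q.max(0).round(3),np.median(q,0).round(3))
for u,v in((284,193),(299,190),(267,196)): print(dep(c,u,v).round(3), onz(c,u,v,.075).round(3))
E
```

```text
top [143 142  19  33 350] [152.  157.8] [ 0.338  0.004 -0.003] [0.77  0.484 1.572] [0.699 0.443 0.01 ]
top [192 167  29  49 738] [206.5 190.5] [ 0.338  0.004 -0.005] [0.664 0.259 1.572] [0.561 0.197 0.016]
top [   0  180   49   62 1802] [ 28.6 209.5] [ 0.318  0.004 -0.731] [0.693 1.364 1.572] [ 0.479  1.177 -0.391]
top [ 97 180  31  11 274] [111.9 184.7] [0.53  0.501 0.124] [0.576 0.616 0.151] [0.554 0.556 0.141]
top [ 98 188  40  26 435] [119.4 203.5] [0.338 0.004 0.01 ] [0.556 0.606 1.572] [0.478 0.522 0.139]
top [ 164  227   42   59 1550] [184.2 256. ] [ 0.16   0.004 -0.005] [0.398 0.368 1.572] [0.277 0.277 0.02 ]
top [ 27 275  12  17 145] [ 32.9 283.8] [ 0.054  0.578 -0.441] [0.231 1.168 0.586] [ 0.093  1.139 -0.419]
top [ 69 328  21   9 126] [ 78.3 331.2] [-0.057  0.389 -0.003] [0.114 0.721 0.672] [-0.022  0.668  0.064]
side [161 105  19  22 145] [170.2 114.8] [0.534 0.495 0.102] [0.578 0.618 0.149] [0.556 0.536 0.142]
side [140 114  32  25 329] [152.  124.8] [-0.127 -0.76   0.075] [0.539 0.608 1.194] [0.464 0.534 0.138]
side [201 129  26  17 231] [213.6 136.7] [-0.127 -0.76   0.   ] [0.769 0.484 1.194] [0.7   0.443 0.011]
side [201 167  44  31 644] [222.6 181.3] [-0.127 -0.76  -0.002] [0.665 0.262 1.194] [0.558 0.194 0.017]
side [ 126  176   47   58 1515] [148.2 203.5] [-0.127 -0.76   0.004] [0.394 0.366 1.194] [0.276 0.279 0.022]
[ 0.559 -0.139  0.036] [ 0.553 -0.135  0.075]
[ 0.574 -0.203  0.04 ] [ 0.568 -0.198  0.075]
[ 0.535 -0.063  0.098] [ 0.538 -0.064  0.075]
```

View pics/t1.png

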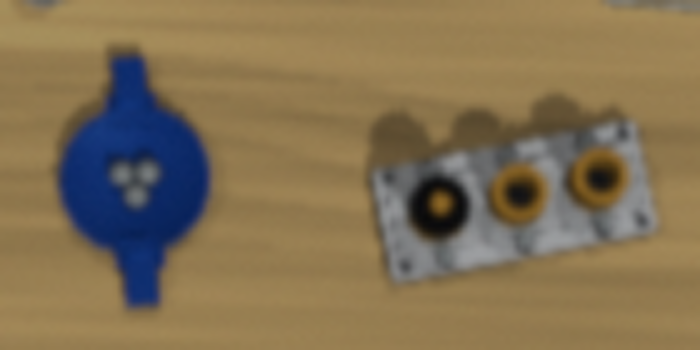

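View pics/s1.png

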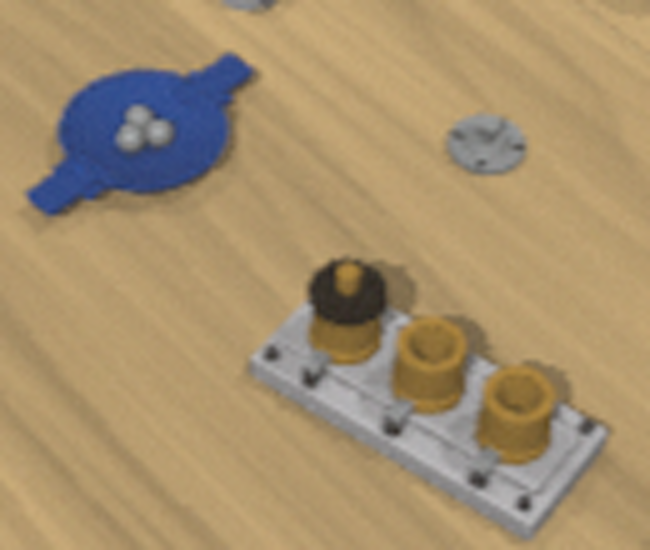

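The enlarged crops give clear pixels for the three balls, the valve mouths and the ears in both views (top balls at (122,174), (149,172) and (136,197)). Next I triangulate them.

```bash
python3 - <<'E'
from h import *
c=dict(np.load('/tmp/top.npz')); s=dict(np.load('/tmp/side.npz'))
T=lambda x,y,z:onz(c,180+x/5-.4,155+y/5-.4,z).round(4)[:2]
S=lambda x,y,z:onz(s,195+x/5-.4,155+y/5-.4,z).round(4)[:2]
for n,t,q,z in(('b1',(122,174),(140,117),.02),('b2',(149,172),(160,131),.02),('b3',(136,197),(130,137),.02),
 ('va',(518,194),(434,343),.075),('vb',(600,178),(519,390),.075),('ea tip',(126,53),(244,66),.022),('eb tip',(142,305),(36,202),.022)):
  print(n,T(*t,z),S(*q,z))
P=cloud(s);
for n,C in(('top',c),('side',s)):
    P=cloud(C);hsv=cv2.cvtColor(C['image'],cv2.COLOR_RGB2HSV)
    m=(cv2.inRange(hsv,(100,120,30),(130,255,255))>0)&(abs(P[...,0]-.56)<.13)&(abs(P[...,1]-.195)<.08)&(P[...,2]<.05)
    q=P[m][:,:2].astype(np.float32); d=q-q.mean(0); w=np.linalg.svd(d,full_matrices=False)[2][0]
    print(n,q.mean(0),np.degrees(np.arctan2(w[1],w[0])),(d@w).min(),(d@w).max(),cv2.minAreaRect(q))
E
```

```text
b1 [0.5653 0.2078] [0.5665 0.2085]
b2 [0.5678 0.1846] [0.5691 0.1864]
b3 [0.5455 0.1947] [0.5471 0.1959]
va [ 0.5516 -0.1321] [ 0.5545 -0.1355]
vb [ 0.5675 -0.201 ] [ 0.5705 -0.201 ]
ea tip [0.672  0.2094] [0.6648 0.2001]
eb tip [0.4518 0.1848] [0.45   0.1845]
top [0.5613628  0.19752192] -173.81464 -0.10408189 0.10792889 ((0.5607145428657532, 0.1955430805683136), (0.187584787607193, 0.12426407635211945), 36.81269073486328)
side [0.55798197 0.1966683 ] -173.30792 -0.10639912 0.1099323 ((0.5563754439353943, 0.19245120882987976), (0.18942882120609283, 0.12600404024124146), 37.30136489868164)
```

>>> apply_moves:
  targets:
    - {"dp": [0.1, -0.1, 0.0]}
    - {"dp": [0.27, -0.4, 0.0], "yaw": 25}
    - {"dp": [0.27, -0.4, 0.0], "yaw": 25}
    - {"dp": [0.27, -0.4, 0.0], "yaw": 25}
    - {"dp": [0.27, -0.4, 0.0], "yaw": 25}
    - {"dp": [0.27, -0.4, 0.0], "yaw": 25}
    - {"dp": [0.27, -0.4, 0.0], "yaw": 25}
    - {"dp": [0.27, -0.4, 0.0], "yaw": 25}
    - {"dp": [0.27, -0.4, 0.0], "yaw": 25}
    - {"dp": [0.27, -0.4, 0.0], "yaw": 25}
    - {"dp": [0.27, -0.4, 0.0], "yaw": 25}
    - {"dp": [0.27, -0.4, 0.0], "yaw": 25}
    - {"dp": [0.27, -0.4, 0.0], "yaw": 25}
    - {"dp": [0.27, -0.4, 0.0], "yaw": 25}
  grip: 0.27
  squeeze: 12

```text
$.targets[0]: bad value
```

>>> apply_moves:
  targets:
    - {"dp": [0.26, -0.419, 0], "yaw": 30.6}
    - {"dp": [0.26, -0.419, 0], "yaw": 30.6}
    - {"dp": [0.26, -0.419, 0], "yaw": 30.6}
    - {"dp": [0.26, -0.419, 0], "yaw": 30.6}
    - {"dp": [0.26, -0.419, 0], "yaw": 30.6}
    - {"dp": [0.26, -0.419, 0], "yaw": 30.6}
    - {"dp": [0.26, -0.419, 0], "yaw": 30.6}
    - {"dp": [0.26, -0.419, 0], "yaw": 30.6}
    - {"dp": [0.26, -0.419, 0], "yaw": 30.6}
    - {"dp": [0.26, -0.419, 0], "yaw": 30.6}
    - {"dp": [0.26, -0.419, 0], "yaw": 30.6}
    - {"dp": [0.26, -0.419, 0], "yaw": 30.6}
    - {"dp": [0.262, -0.419, -0.05], "yaw": 30.6}
    - {"dp": [0.262, -0.419, -0.08], "yaw": 30.6}
    - {"dp": [0.262, -0.419, -0.12], "yaw": 30.6}
    - {"dp": [0.262, -0.419, -0.14], "yaw": 30.6}
    - {"dp": [0.262, -0.419, -0.149], "yaw": 30.6}
    - {"dp": [0.262, -0.419, -0.149], "yaw": 30.6}
    - {"dp": [0.262, -0.419, -0.149], "yaw": 30.6}
    - {"dp": [0.262, -0.419, -0.149], "yaw": 30.6}
  grip: 0.364
  squeeze: 12

```text
time_s: 1.77
tcp_pos: [0.5443, 0.1954, 0.1014]
eef_rot: [-179.9, -0.1, 6.0]
contact_force: [-0.1, -0.6, 0.7]
gripper_width: 0.0278
gripper_force: 0.0
```

```bash
python3 - <<'E'
from h import *
c=cap('side'); s=get_state()
print(s['tcp_pos'],s['eef_rot'],s['gripper_width'],s['time_s'],s['joints'])
cv2.imwrite('pics/s2.png',cv2.resize(c['image'][110:220,170:290],None,fx=5,fy=5,interpolation=cv2.INTER_CUBIC)[:,:,::-1])
E
```

```text
[0.54434566 0.19547262 0.10153162] [-1.79913654e+02 -1.69348411e-01  6.00510249e+00] 0.027927925635178374 1.8167 [ 3.91331744e+01  1.93004254e+01 -2.25131733e+01  2.72365040e-02
 -4.79973941e+01  5.68538634e+01]
```

View pics/s2.png

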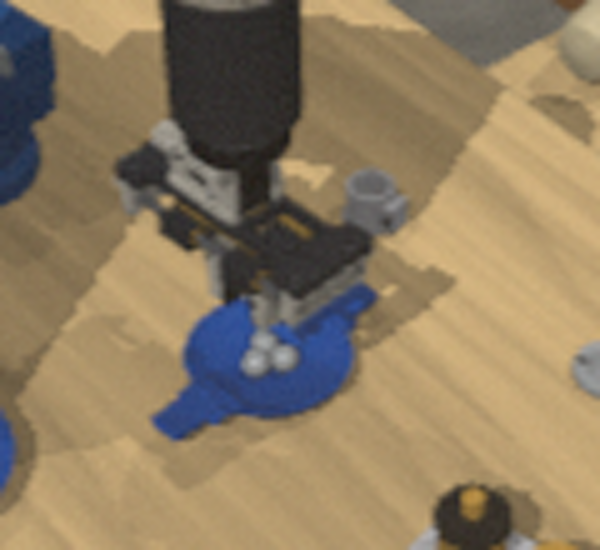

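The gripper sits above the dish with its narrow opening over the ball trio, at crop (268,320). I'll descend.

>>> apply_moves:
  targets:
    - {"dp": [-0.001, 0, -0.02], "yaw": 0}
    - {"dp": [-0.001, 0, -0.035], "yaw": 0}
    - {"dp": [-0.001, 0, -0.045], "yaw": 0}
    - {"dp": [-0.001, 0, -0.053], "yaw": 0}
    - {"dp": [-0.001, 0, -0.058], "yaw": 0}
    - {"dp": [-0.001, 0, -0.061], "yaw": 0}
    - {"dp": [-0.001, 0, -0.062], "yaw": 0}
    - {"dp": [-0.001, 0, -0.062], "yaw": 0}
    - {"dp": [-0.001, 0, -0.062], "yaw": 0}

```text
time_s: 2.57
tcp_pos: [0.5426, 0.1948, 0.038]
eef_rot: [-180.0, -0.0, 6.0]
contact_force: [-0.7, 0.0, -0.5]
gripper_width: 0.0282
gripper_force: 0.0
```

>>> apply_moves:
  targets:
    - {"dp": [0, 0, 0], "yaw": 0}
    - {"dp": [0, 0, 0], "yaw": 0}
    - {"dp": [0, 0, 0], "yaw": 0}
    - {"dp": [0, 0, 0], "yaw": 0}
    - {"dp": [0, 0, 0], "yaw": 0}
    - {"dp": [0, 0, 0], "yaw": 0}
  grip: 0.7
  squeeze: 10

```text
time_s: 3.07
tcp_pos: [0.5425, 0.1948, 0.0379]
eef_rot: [-180.0, -0.0, 6.0]
contact_force: [0.8, 0.4, 2.6]
gripper_width: 0.0209
gripper_force: 10.0
```

>>> apply_moves:
  targets:
    - {"dp": [0, 0, 0.002], "yaw": 0}
    - {"dp": [0, 0, 0.006], "yaw": 0}
    - {"dp": [0, 0, 0.012], "yaw": 0}
    - {"dp": [0, 0, 0.02], "yaw": 0}
    - {"dp": [0, 0, 0.03], "yaw": 0}
    - {"dp": [0, 0, 0.045], "yaw": 0}
    - {"dp": [0, 0, 0.06], "yaw": 0}
    - {"dp": [0, 0, 0.08], "yaw": 0}
    - {"dp": [0, 0, 0.1], "yaw": 0}
    - {"dp": [0, 0, 0.11], "yaw": 0}
    - {"dp": [0, 0, 0.11], "yaw": 0}

```text
time_s: 3.98
tcp_pos: [0.5436, 0.1954, 0.1509]
eef_rot: [-179.9, -0.3, 6.0]
contact_force: [0.6, -0.2, 0.2]
gripper_width: 0.0208
gripper_force: 10.0
```

```bash
python3 - <<'E'
from h import *
c=cap('side'); s=get_state()
print(s['tcp_pos'],s['gripper_width'],s['gripper_force'],s['time_s'])
cv2.imwrite('pics/s3.png',cv2.resize(c['image'][110:220,170:290],None,fx=5,fy=5,interpolation=cv2.INTER_CUBIC)[:,:,::-1])
E
```

```text
[0.54276542 0.19501074 0.14905051] 0.020820297586533164 9.999894797801971 4.0333
```

View pics/s3.png

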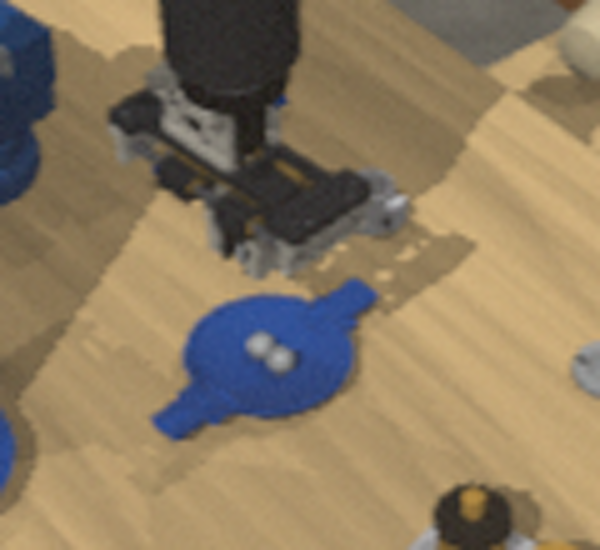

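Two balls remain in the dish, at crop (258,345) and (281,360), and one is between the pads. I'll carry it to the middle valve.

>>> apply_moves:
  targets:
    - {"dp": [0.0065, -0.329, 0.01], "yaw": 0}
    - {"dp": [0.0065, -0.329, 0.01], "yaw": 0}
    - {"dp": [0.0065, -0.329, 0.01], "yaw": 0}
    - {"dp": [0.0065, -0.329, 0.01], "yaw": 0}
    - {"dp": [0.0065, -0.329, 0.01], "yaw": 0}
    - {"dp": [0.0065, -0.329, 0.01], "yaw": 0}
    - {"dp": [0.0065, -0.329, 0.01], "yaw": 0}
    - {"dp": [0.0065, -0.329, 0.01], "yaw": 0}
    - {"dp": [0.0065, -0.329, 0.01], "yaw": 0}
    - {"dp": [0.0065, -0.329, 0.01], "yaw": 0}
    - {"dp": [0.0065, -0.329, -0.01], "yaw": 0}
    - {"dp": [0.0065, -0.329, -0.025], "yaw": 0}
    - {"dp": [0.0065, -0.329, -0.035], "yaw": 0}
    - {"dp": [0.0065, -0.329, -0.038], "yaw": 0}
    - {"dp": [0.0065, -0.329, -0.038], "yaw": 0}
    - {"dp": [0.0065, -0.329, -0.038], "yaw": 0}

```text
time_s: 5.37
tcp_pos: [0.5491, -0.1339, 0.1098]
eef_rot: [180.0, 0.0, 6.0]
contact_force: [0.3, -0.3, -0.3]
gripper_width: 0.021
gripper_force: 10.0
```

```bash
python3 - <<'E'
from h import *
c=cap('side'); t=cap('top');s=get_state()
print(s['tcp_pos'],s['gripper_width'],s['gripper_force'],s['time_s'])
cv2.imwrite('pics/s4.png',np.hstack([cv2.resize(c['image'][195:265,245:325],None,fx=5,fy=5,interpolation=cv2.INTER_CUBIC),cv2.resize(t['image'][155:225,240:320],None,fx=5,fy=5,interpolation=cv2.INTER_CUBIC)])[:,:,::-1])
E
```

```text
[ 0.54942022 -0.134075    0.11035856] 0.02122204929116011 9.999981075525284 5.4667
```

View pics/s4.png

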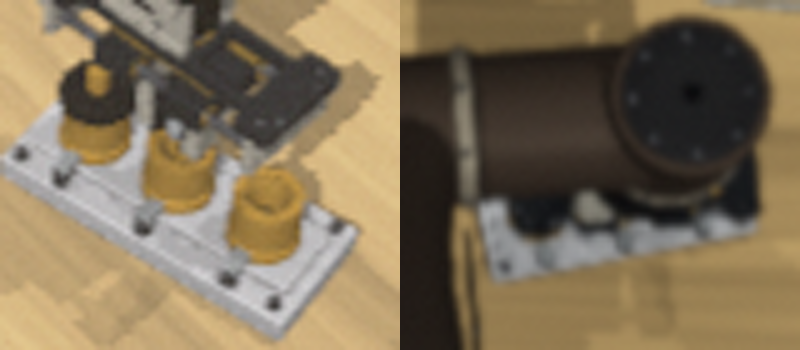

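The side crop shows the held ball at about (175,130), just above the middle valve mouth at (182,150). The top view is blocked by the wrist. I'll check the alignment with a number.

```bash
python3 - <<'E'
from h import *
s=dict(np.load('/tmp/side.npz'))
for z in(.088,.0918,.095): print(onz(s,245+175/5-.4,195+130/5-.4,z))
print(onz(s,195+434/5-.4,155+343/5-.4,.075))
E
```

```text
[ 0.54960404 -0.13062937  0.088     ]
[ 0.5472779 -0.1327935  0.0918   ]
[ 0.54531905 -0.13461594  0.095     ]
[ 0.55449039 -0.13548384  0.075     ]
```

>>> apply_moves:
  targets:
    - {"dp": [0.0025, -0.001, -0.003], "yaw": 0}
    - {"dp": [0.0025, -0.001, -0.006], "yaw": 0}
    - {"dp": [0.0025, -0.001, -0.009], "yaw": 0}
    - {"dp": [0.0025, -0.001, -0.009], "yaw": 0}
    - {"dp": [0.0025, -0.001, -0.009], "yaw": 0}

```text
time_s: 5.88
tcp_pos: [0.551, -0.1355, 0.1003]
eef_rot: [180.0, 0.0, 6.0]
contact_force: [-0.8, 0.5, -0.1]
gripper_width: 0.0211
gripper_force: 10.0
```

>>> apply_moves:
  targets:
    - {"dp": [0, 0, 0], "yaw": 0}
    - {"dp": [0, 0, 0], "yaw": 0}
    - {"dp": [0, 0, 0], "yaw": 0}
    - {"dp": [0, 0, 0], "yaw": 0}
    - {"dp": [0, 0, 0.02], "yaw": 0}
    - {"dp": [0, 0, 0.04], "yaw": 0}
    - {"dp": [0, 0, 0.06], "yaw": 0}
    - {"dp": [0, 0.04, 0.06], "yaw": 0}
    - {"dp": [0, 0.08, 0.06], "yaw": 0}
    - {"dp": [0, 0.12, 0.06], "yaw": 0}
    - {"dp": [0, 0.16, 0.06], "yaw": 0}
    - {"dp": [0, 0.16, 0.06], "yaw": 0}
  grip: 0.364

```text
time_s: 6.88
tcp_pos: [0.5519, 0.0299, 0.1611]
eef_rot: [-180.0, -0.1, 6.2]
contact_force: [-0.6, -1.0, -0.4]
gripper_width: 0.0275
gripper_force: 0.0
```

```bash
python3 - <<'E'
from h import *
c=cap('side'); t=cap('top');s=get_state()
print(s['tcp_pos'],s['gripper_width'],s['time_s'])
cv2.imwrite('pics/s5.png',np.hstack([cv2.resize(c['image'][155:265,195:325],None,fx=3,fy=3,interpolation=cv2.INTER_CUBIC),cv2.resize(t['image'][155:265,187:320],None,fx=3,fy=3,interpolation=cv2.INTER_CUBIC)])[:,:,::-1])
E
```

```text
[0.5512673  0.02624551 0.16072378] 0.027887624215545474 6.9833
```

View pics/s5.png

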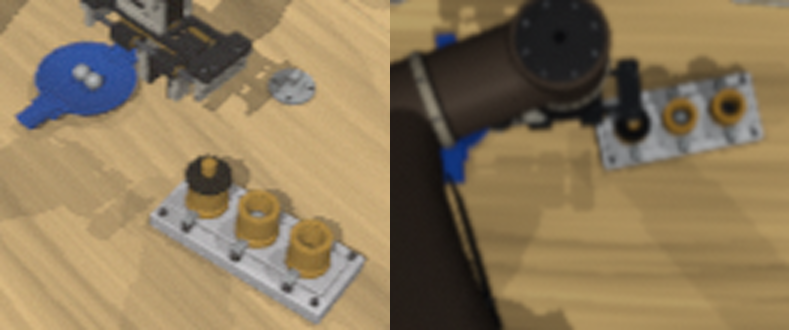

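The middle valve now shows a grey ball inside, at top crop (681,115), and the last valve is still dark. The two remaining balls are at side crop (80,71) and (93,80).

```bash
python3 - <<'E'
from h import *
s=dict(np.load('/tmp/side.npz'))
g=s['image'].astype(int); P=cloud(s)
m=(g.min(2)>70)&(abs(g[...,0]-g[...,2])<40); m[:, :214]=0; m[:,234:]=0; m[:170]=0; m[190:]=0
ys,xs=np.nonzero(m); print(len(xs), xs.mean(), ys.mean())
for u,v in((80,71),(93,80)): print(onz(s,195+u/3-.3,155+v/3-.3,.0195))
print(onz(s,xs.mean(),ys.mean(),.02))
E
```

```text
53 223.56603773584905 179.50943396226415
[0.56187656 0.21033127 0.0195    ]
[0.56475132 0.18656053 0.0195    ]
[0.56432649 0.19947595 0.02      ]
```

>>> apply_moves:
  targets:
    - {"dp": [0.01, 0.04, 0], "yaw": -7}
    - {"dp": [0.01, 0.08, 0], "yaw": -14}
    - {"dp": [0.01, 0.12, 0], "yaw": -21}
    - {"dp": [0.01, 0.159, 0], "yaw": -28}
    - {"dp": [0.01, 0.159, 0], "yaw": -89}
    - {"dp": [0.01, 0.159, 0], "yaw": -89}
    - {"dp": [0.01, 0.159, 0], "yaw": -89}
    - {"dp": [0.01, 0.159, 0], "yaw": -89}
    - {"dp": [0.01, 0.159, 0], "yaw": -89}
    - {"dp": [0.01, 0.159, -0.03], "yaw": -89}
    - {"dp": [0.01, 0.159, -0.06], "yaw": -89}
    - {"dp": [0.01, 0.159, -0.07], "yaw": -89}
    - {"dp": [0.01, 0.159, -0.07], "yaw": -89}
    - {"dp": [0.01, 0.159, -0.07], "yaw": -89}
    - {"dp": [0.01, 0.159, -0.07], "yaw": -89}
    - {"dp": [0.01, 0.159, -0.07], "yaw": -89}
  grip: 0.318

```text
time_s: 8.32
tcp_pos: [0.5619, 0.1831, 0.0911]
eef_rot: [-179.9, 0.0, -82.9]
contact_force: [0.8, -0.7, 0.1]
gripper_width: 0.0299
gripper_force: 0.0
```

>>> apply_moves:
  targets:
    - {"dp": [0, 0, -0.015], "yaw": 0}
    - {"dp": [0, 0, -0.03], "yaw": 0}
    - {"dp": [0, 0, -0.042], "yaw": 0}
    - {"dp": [0, 0, -0.049], "yaw": 0}
    - {"dp": [0, 0, -0.053], "yaw": 0}
    - {"dp": [0, 0, -0.053], "yaw": 0}
    - {"dp": [0, 0, -0.053], "yaw": 0}

```text
time_s: 8.9
tcp_pos: [0.5615, 0.1837, 0.038]
eef_rot: [-180.0, 0.0, -83.0]
contact_force: [-0.3, -0.5, -0.0]
gripper_width: 0.0302
gripper_force: 0.0
```

>>> apply_moves:
  targets:
    - {"dp": [0, 0, 0], "yaw": 0}
    - {"dp": [0, 0, 0], "yaw": 0}
    - {"dp": [0, 0, 0], "yaw": 0}
    - {"dp": [0, 0, 0], "yaw": 0}
    - {"dp": [0, 0, 0], "yaw": 0}
    - {"dp": [0, 0, 0], "yaw": 0}
  grip: 0.7

```text
time_s: 9.4
tcp_pos: [0.5618, 0.1839, 0.0381]
eef_rot: [-179.9, 0.0, -83.0]
contact_force: [0.4, 1.2, 3.2]
gripper_width: 0.0208
gripper_force: 10.0
```

>>> apply_moves:
  targets:
    - {"dp": [0, 0, 0.003], "yaw": 0}
    - {"dp": [0, 0, 0.01], "yaw": 0}
    - {"dp": [0, 0, 0.02], "yaw": 0}
    - {"dp": [0, 0, 0.04], "yaw": 0}
    - {"dp": [0, 0, 0.07], "yaw": 0}
    - {"dp": [0, 0, 0.1], "yaw": 0}
    - {"dp": [0, 0, 0.125], "yaw": 0}
    - {"dp": [0.007, -0.387, 0.125], "yaw": 0}
    - {"dp": [0.007, -0.387, 0.125], "yaw": 0}
    - {"dp": [0.007, -0.387, 0.125], "yaw": 0}
    - {"dp": [0.007, -0.387, 0.125], "yaw": 0}
    - {"dp": [0.007, -0.387, 0.125], "yaw": 0}
    - {"dp": [0.007, -0.387, 0.125], "yaw": 0}
    - {"dp": [0.007, -0.387, 0.125], "yaw": 0}
    - {"dp": [0.007, -0.387, 0.125], "yaw": 0}
    - {"dp": [0.007, -0.387, 0.125], "yaw": 0}
    - {"dp": [0.007, -0.387, 0.125], "yaw": 0}
    - {"dp": [0.007, -0.387, 0.1], "yaw": 0}
    - {"dp": [0.007, -0.387, 0.08], "yaw": 0}
    - {"dp": [0.007, -0.387, 0.08], "yaw": 0}

```text
time_s: 11.07
tcp_pos: [0.5655, -0.2035, 0.1144]
eef_rot: [179.7, 0.1, -83.2]
contact_force: [-2.0, -0.3, -1.0]
gripper_width: 0.021
gripper_force: 10.0
```

>>> apply_moves:
  targets:
    - {"dp": [0, 0, -0.006], "yaw": 0}
    - {"dp": [0, 0, -0.012], "yaw": 0}
    - {"dp": [0, 0, -0.017], "yaw": 0}
    - {"dp": [0, 0, -0.017], "yaw": 0}
    - {"dp": [0, 0, -0.017], "yaw": 0}

```text
time_s: 11.48
tcp_pos: [0.5685, -0.2031, 0.1009]
eef_rot: [-180.0, -0.0, -83.0]
contact_force: [-0.7, 0.5, -0.4]
gripper_width: 0.0209
gripper_force: 10.0
```

```bash
python3 - <<'E'
from h import *
c=cap('side');s=get_state()
print(s['tcp_pos'],s['gripper_width'],s['gripper_force'],s['time_s'])
cv2.imwrite('pics/s6.png',cv2.resize(c['image'][195:265,245:325],None,fx=6,fy=6,interpolation=cv2.INTER_CUBIC)[:,:,::-1])
E
```

```text
[ 0.56861888 -0.20321003  0.10107242] 0.02080835332260103 9.999959617853165 11.5333
```

View pics/s6.png

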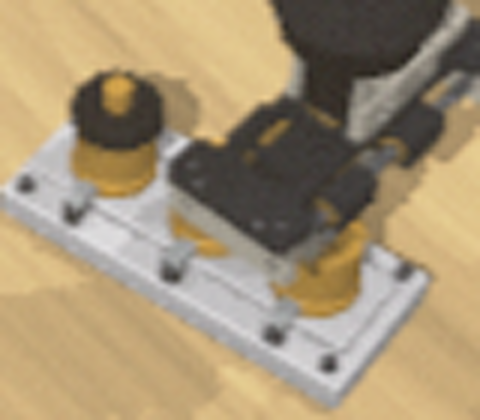

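>>> apply_moves:
  targets:
    - {"dp": [0, 0, 0], "yaw": 0}
    - {"dp": [0, 0, 0], "yaw": 0}
    - {"dp": [0, 0, 0], "yaw": 0}
    - {"dp": [0, 0, 0], "yaw": 0}
    - {"dp": [0, 0, 0.02], "yaw": 0}
    - {"dp": [0, 0, 0.04], "yaw": 0}
    - {"dp": [0, 0, 0.07], "yaw": 0}
    - {"dp": [0.04, 0.04, 0.08], "yaw": 7}
    - {"dp": [0.07, 0.08, 0.08], "yaw": 14}
    - {"dp": [0.09, 0.12, 0.08], "yaw": 21}
    - {"dp": [0.09, 0.16, 0.08], "yaw": 28}
    - {"dp": [0.09, 0.2, 0.08], "yaw": 35}
    - {"dp": [0.09, 0.2, 0.08], "yaw": 42}
    - {"dp": [0.09, 0.2, 0.08], "yaw": 49}
    - {"dp": [0.09, 0.2, 0.08], "yaw": 56}
    - {"dp": [0.09, 0.2, 0.08], "yaw": 63}
    - {"dp": [0.09, 0.2, 0.08], "yaw": 70}
    - {"dp": [0.09, 0.2, 0.08], "yaw": 70}
  grip: 0.318

```text
time_s: 13.03
tcp_pos: [0.6582, -0.0033, 0.1806]
eef_rot: [180.0, 0.0, -12.7]
contact_force: [0.2, -0.9, 0.0]
gripper_width: 0.0296
gripper_force: 0.0
```

```bash
python3 - <<'E'
from h import *
s=cap('side');t=cap('top');st=get_state()
print(st['tcp_pos'],st['eef_rot'],st['time_s'])
A=cv2.resize(s['image'][155:265,195:325],None,fx=3,fy=3,interpolation=cv2.INTER_CUBIC);B=cv2.resize(t['image'][155:265,187:320],None,fx=3,fy=3,interpolation=cv2.INTER_CUBIC)
cv2.imwrite('pics/s7.png',np.hstack([A,B])[:,:,::-1])
for n,C in(('top',t),('side',s)):
    P=cloud(C);hsv=cv2.cvtColor(C['image'],cv2.COLOR_RGB2HSV)
    m=(cv2.inRange(hsv,(100,120,30),(130,255,255))>0)&(abs(P[...,0]-.56)<.13)&(abs(P[...,1]-.195)<.08)&(P[...,2]<.05)
    q=P[m][:,:2]; d=q-q.mean(0); w=np.linalg.svd(d,full_matrices=False)[2][0]
    print(n,len(q),q.mean(0),np.degrees(np.arctan2(w[1],w[0])),(d@w).min(),(d@w).max())
    v=P[(P[...,2]>.08)&(P[...,2]<.2)&(abs(P[...,1]-.56)<.12)&(P[...,0]>.3)&(P[...,0]<.65)]
    print('vice',v.min(0),v.max(0),v.mean(0))
    v=P[(P[...,2]>.13)&(P[...,2]<.16)&(abs(P[...,1]-.56)<.12)&(P[...,0]>.3)&(P[...,0]<.65)]
    print('top part',np.percentile(v,[5,50,95],axis=0).round(3).tolist())
E
```

```text
[ 0.65825755 -0.00344856  0.18056498] [-1.79999036e+02  7.25864911e-04 -1.32725859e+01] 13.1333
top 51 [0.57758122 0.15349479] -164.22725758497157 -0.044784982896091244 0.04497204261874657
vice [0.33891193 0.47433045 0.08002124] [0.58008026 0.62218024 0.19995612] [0.48848019 0.54743477 0.12689472]
top part [[0.457, 0.502, 0.135], [0.516, 0.553, 0.141], [0.57, 0.609, 0.146]]
side 703 [0.55847148 0.19687031] -172.65378833852708 -0.10458977384328541 0.10973687056925674
vice [0.33899718 0.47100804 0.08019387] [0.58253943 0.61861413 0.19951789] [0.48245939 0.53933104 0.12343486]
top part [[0.453, 0.497, 0.132], [0.498, 0.546, 0.141], [0.569, 0.604, 0.148]]
```

View pics/s7.png

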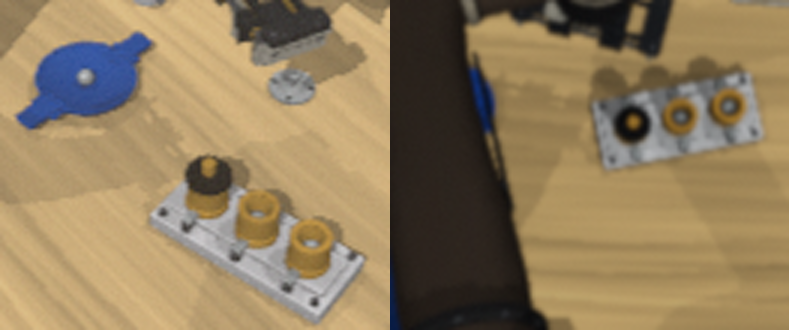

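Both open valves now show grey balls, at top crop (681,115) and (730,105). The dish is unmoved, with one ball in its middle. Next I take the far ear.

>>> apply_moves:
  targets:
    - {"dp": [-0.004, 0.04, 0], "yaw": 6}
    - {"dp": [-0.008, 0.08, 0], "yaw": 12}
    - {"dp": [-0.012, 0.12, 0], "yaw": 19.7}
    - {"dp": [-0.016, 0.16, 0], "yaw": 19.7}
    - {"dp": [-0.018, 0.2, 0], "yaw": 19.7}
    - {"dp": [-0.018, 0.2085, 0], "yaw": 19.7}
    - {"dp": [-0.018, 0.2085, -0.03], "yaw": 19.7}
    - {"dp": [-0.018, 0.2085, -0.06], "yaw": 19.7}
    - {"dp": [-0.018, 0.2085, -0.09], "yaw": 19.7}
    - {"dp": [-0.018, 0.2085, -0.1], "yaw": 19.7}
    - {"dp": [-0.018, 0.2085, -0.11], "yaw": 19.7}
    - {"dp": [-0.018, 0.2085, -0.12], "yaw": 19.7}
    - {"dp": [-0.018, 0.2085, -0.13], "yaw": 19.7}
    - {"dp": [-0.018, 0.2085, -0.14], "yaw": 19.7}
    - {"dp": [-0.018, 0.2085, -0.15], "yaw": 19.7}
    - {"dp": [-0.018, 0.2085, -0.155], "yaw": 19.7}
    - {"dp": [-0.018, 0.2085, -0.155], "yaw": 19.7}
    - {"dp": [-0.018, 0.2085, -0.155], "yaw": 19.7}
  grip: -0.364

```text
time_s: 14.63
tcp_pos: [0.6403, 0.2051, 0.0255]
eef_rot: [180.0, 0.0, 6.7]
contact_force: [1.2, 0.7, -0.2]
gripper_width: 0.0599
gripper_force: 0.0
```

>>> apply_moves:
  targets:
    - {"dp": [0, 0, 0], "yaw": 0}
    - {"dp": [0, 0, 0], "yaw": 0}
    - {"dp": [0, 0, 0], "yaw": 0}
    - {"dp": [0, 0, 0], "yaw": 0}
    - {"dp": [0, 0, 0], "yaw": 0}
    - {"dp": [0, 0, 0], "yaw": 0}
    - {"dp": [0, 0, 0], "yaw": 0}
    - {"dp": [0, 0, 0], "yaw": 0}
  grip: 0.32
  squeeze: 5

```text
time_s: 15.3
tcp_pos: [0.6403, 0.2051, 0.0257]
eef_rot: [180.0, -0.0, 6.7]
contact_force: [0.3, -1.0, -0.1]
gripper_width: 0.03
gripper_force: 5.0
```

>>> apply_moves:
  targets:
    - {"dp": [0, 0, 0], "yaw": 0}
    - {"dp": [0, 0, 0], "yaw": 0}
    - {"dp": [0, 0, 0], "yaw": 0}
    - {"dp": [0, 0, 0], "yaw": 0}
    - {"dp": [0, 0, 0.001], "yaw": 0}
    - {"dp": [0, 0, 0.003], "yaw": 0}
    - {"dp": [0, 0, 0.006], "yaw": 0}
    - {"dp": [0, 0, 0.01], "yaw": 0}
    - {"dp": [0, 0, 0.015], "yaw": 0}
    - {"dp": [0, 0, 0.02], "yaw": 0}
    - {"dp": [0, 0, 0.025], "yaw": 0}
    - {"dp": [0, 0, 0.029], "yaw": 0}
    - {"dp": [0, 0, 0.032], "yaw": 0}
    - {"dp": [0, 0, 0.034], "yaw": 0}
    - {"dp": [0, 0, 0.035], "yaw": 0}
    - {"dp": [0, 0, 0.035], "yaw": 0}
    - {"dp": [0, 0, 0.035], "yaw": 0}
  grip: 0.6
  squeeze: 58

```text
time_s: 16.72
tcp_pos: [0.6402, 0.205, 0.0604]
eef_rot: [180.0, 0.0, 6.7]
contact_force: [-0.9, -0.4, -1.6]
gripper_width: 0.0293
gripper_force: 58.0
```

```bash
cat > dish.py <<'E'
from h import *
# dish plane and ball from side view; args: approx centre x y z
import sys
def look(x,y,z,n='side'):
    s=cap(n);st=get_state()
    print('tcp',st['tcp_pos'].round(4) if hasattr(st['tcp_pos'],'round') else st['tcp_pos'],st['gripper_width'],st['time_s'],'F',st['contact_force'],'M',st['moment'])
    P=cloud(s);g=s['image'];hsv=cv2.cvtColor(g,cv2.COLOR_RGB2HSV)
    near=(np.hypot(P[...,0]-x,P[...,1]-y)<.13)&(abs(P[...,2]-z)<.06)
    m=(cv2.inRange(hsv,(100,120,30),(130,255,255))>0)&near
    q=P[m]; c=np.median(q,0)
    # fit z = a+bx+cy+k*r^2 within bowl r<58
    xy=q[:,:2]-[x,y]; r2=(xy**2).sum(1); k=r2<.054**2
    A=np.c_[np.ones(k.sum()),xy[k]]; b=q[k,2]-r2[k]/.3
    for _ in range(4):
        w=np.linalg.lstsq(A,b,rcond=None)[0]; e=b-A@w; kk=abs(e)<2.5*e.std()+1e-4; A,b=A[kk],b[kk]
    print(n,len(q),'mean',q.mean(0).round(4),'floor z',w[0].round(4),'slopes deg',np.degrees(w[1:]).round(2),'n',len(b),'rms',e.std().round(4))
    d=q[:,:2]-q[:,:2].mean(0); v=np.linalg.svd(d,full_matrices=False)[2][0]; print('axis',np.degrees(np.arctan2(v[1],v[0])).round(1),(d@v).min().round(3),(d@v).max().round(3))
    gi=g.astype(int); mb=near&(gi.min(2)>70)&(abs(gi[...,0]-gi[...,2])<45)&(np.hypot(P[...,0]-x,P[...,1]-y)<.05)
    if mb.any():
        ys,xs=np.nonzero(mb); print('ball px',len(xs),xs.mean(),ys.mean(),onz(s,xs.mean(),ys.mean(),w[0]+.012).round(4))
if __name__=='__main__': look(*map(float,sys.argv[1:4]),*(sys.argv[4:]))
E
python3 dish.py 0.56 0.196 0.05
```

```text
tcp [0.6401 0.205  0.0603] 0.029552512059314376 16.7667 F [ 0.33314053 -0.63034876 -1.27980923] M [-0.05031397 -0.19675455  0.00410288]
side 681 mean [0.5537 0.1968 0.0504] floor z 0.0423 slopes deg [ 1.04 -0.49] n 385 rms 0.0025
axis -169.3 -0.086 0.105
ball px 52 223.09615384615384 180.19230769230768 [0.5405 0.1697 0.0543]
```

```bash
python3 - <<'E'
from h import *
s=dict(np.load('/tmp/side.npz')); g=s['image'].astype(int)
sat=g.max(2)-g.min(2)
for v in range(162,192): print(v,''.join('B' if (g[v,u,2]-g[v,u,0])>40 else ('#' if g[v,u].min()>120 else '+' if g[v,u].min()>70 else '.') for u in range(195,255)))
def proj(X):
    Rv=cv2.Rodrigues(s['R'])[0];K=np.array([[s['fx'],0,s['cx']],[0,s['fy'],s['cy']],[0,0,1.]])
    return cv2.projectPoints(np.array([X],float),Rv,s['t'],K,np.array([float(s['k1']),0,0,0]))[0].ravel()
print(proj([.56,.196,.054]),proj([.56,.196,.0195]))
E
```

```text
162 +++++++++++++++++++++++++#++++++++++#+.........++.........++
163 +++++++++++++++++++++++++BBBBBBBB+++++.BBBB....++++......+++
164 ++++++++++++++++++++BBBBBBBBBBBBBBBBBBBBBBBB+++++++++..+++++
165 ++++++++++++++++++BBBBBBBBBBBBBBBBBBBBBBBBBB++#+++++++++++++
166 +++++++++++++++++BBBBBBBBBBBBBBBBBBBBBBBBBBB++++++++++++++++
167 ++++++++++++++++BBBBBBBBBBBBBBBBBBBBBBBBBBBB+#++++++++++++++
168 ++++++++++++++BBBBBBBBBBBBBBBBBBBBBBBBBBBBBB+#++++++++++++++
169 +++++++++++++.BBBBBBBBBBBBBBBBBBBBBBBBBBBBBB+++++++++++#++++
170 +++++++++++++BBBBBBBBBBBBBBBBBBBBBBBBBBBBBBBB++++++++++##+++
171 ++++++++++++BBBBBBBBBBBBBBBBBBBBBBBBBBBBBBBBB+++++++++#####+
172 ++++++++++++BBBBBBBBBBBBBB+##+.BBBBBBBBBBBBBB++++++++++#####
173 ++++++++++++BBBBBBBBBBBBB+####+.BBBBBBBBBBBBB+++++++++++####
174 ++++++++++++BBBBBBBBBBBBB+####+.BBBBBBBBBBBBB+++++++++++++##
175 ++++++++++++BBBBBBBBBBBBB+####+.BBBBBBBBBBBBB+++++++++++++##
176 ++++++++++++BBBBBBBBBBBBBB++++BBBBBBBBBBBBBBB+++++++++++++++
177 ++++++++++++BBBBBBBBBBBBBBBBBBBBBBBBBBBBBBBB++++++++++++++++
178 ++++++++++++BBBBBBBBBBBBBBBBBBBBBBBBBBBBBBBB++++++++++++
[... 205 characters left out ...]
++++++++++BBBBBBBBBBBBBBBBBBBBBBBBBBBBBB+.....+++++++++++++
183 ++++++++++BBBBBBBBBBBBBBBBBBBBBBBBBBBBB.++.....+++++++++++++
184 +++++++++BBBBBBBBBBBBBBBBBBBBBBBBBBBBB.+.....+++++++++++++++
185 ++++++++BBBBBBBBBBBBBBBBBBBBBBBBBBBB.++.....++++++++++++++++
186 +++++++BBBBBBBBBBBBBB.BBBBBBBBBBB.++....++++++++++++++++++++
187 ++++++BBBBBBBBBBBBBB++++++++++++........++++++++++++++++++++
188 +++++BBBBBBBBBB.BB++.+...++++++++..+++++++++++++++++++++++++
189 ++++++BBBBBBBB++++..++++++++++++++++++++++++++++++++++++++++
190 #++++++BBBBB.++.....++++++++++++++++++++++++++++++++++++++++
191 #++#+++++BB+++++..++++++++++++++++++++++++++++++++++++++++++
[222.92436722 174.20162021] [223.23526433 180.58838874]
```

The ball is at pixel (222.5,174), where the dish centre projects, so the dish is level with the ball in the middle. I'll lift to full height and work out the turn about the dish centre.

>>> apply_moves:
  targets:
    - {"dp": [0, 0, 0.001], "yaw": 0}
    - {"dp": [0, 0, 0.003], "yaw": 0}
    - {"dp": [0, 0, 0.006], "yaw": 0}
    - {"dp": [0, 0, 0.011], "yaw": 0}
    - {"dp": [0, 0, 0.018], "yaw": 0}
    - {"dp": [0, 0, 0.026], "yaw": 0}
    - {"dp": [0, 0, 0.036], "yaw": 0}
    - {"dp": [0, 0, 0.046], "yaw": 0}
    - {"dp": [0, 0, 0.056], "yaw": 0}
    - {"dp": [0, 0, 0.066], "yaw": 0}
    - {"dp": [0, 0, 0.076], "yaw": 0}
    - {"dp": [0, 0, 0.086], "yaw": 0}
    - {"dp": [0, 0, 0.095], "yaw": 0}
    - {"dp": [0, 0, 0.103], "yaw": 0}
    - {"dp": [0, 0, 0.109], "yaw": 0}
    - {"dp": [0, 0, 0.113], "yaw": 0}
    - {"dp": [0, 0, 0.115], "yaw": 0}
    - {"dp": [0, 0, 0.115], "yaw": 0}
    - {"dp": [0, 0, 0.115], "yaw": 0}

```text
time_s: 18.35
tcp_pos: [0.6401, 0.205, 0.1751]
eef_rot: [180.0, 0.0, 6.7]
contact_force: [-0.4, -0.2, -1.0]
gripper_width: 0.029
gripper_force: 58.0
```

```bash
python3 dish.py 0.56 0.196 0.165; python3 - <<'E'
from h import *
f=lambda p:.081*np.array([np.cos(np.radians(p)),np.sin(np.radians(p))])
N=40; s=(1-np.cos(np.pi*np.arange(N+1)/N))/2; ph=6.7-89.6*s
for h in(0,20):
    print([(*(f(p)-f(ph[h])).round(4).tolist(),round(p-ph[h],1)) for p in ph[h+1:h+21]])
E
```

```text
tcp [0.64  0.205 0.175] 0.028964385876532404 18.4 F [ 0.13135633 -0.68490625 -1.11359564] M [-0.04527227 -0.15075409  0.01655816]
side 748 mean [0.5539 0.1982 0.1652] floor z 0.1569 slopes deg [ 1.04 -0.36] n 418 rms 0.0022
axis -168.3 -0.091 0.106
ball px 29 221.41379310344828 151.27586206896552 [0.5594 0.1976 0.1689]
[(0.0, -0.0002, np.float64(-0.1)), (0.0001, -0.0008, np.float64(-0.6)), (0.0002, -0.0017, np.float64(-1.2)), (0.0003, -0.0031, np.float64(-2.2)), (0.0004, -0.0048, np.float64(-3.4)), (0.0005, -0.0069, np.float64(-4.9)), (0.0006, -0.0093, np.float64(-6.6)), (0.0005, -0.0121, np.float64(-8.6)), (0.0004, -0.0151, np.float64(-10.7)), (0.0, -0.0185, np.float64(-13.1)), (-0.0004, -0.0221, np.float64(-15.7)), (-0.0011, -0.026, np.float64(-18.5)), (-0.0021, -0.03, np.float64(-21.4)), (-0.0033, -0.0342, np.float64(-24.5)), (-0.0048, -0.0384, np.float64(-27.7)), (-0.0066, -0.0427, np.float64(-31.0)), (-0.0087, -0.047, np.float64(-34.3)), (-0.0111, -0.0513, np.float64(-37.8)), (-0.0138, -0.0554, np.float64(-41.3)), (-0.0167, -0.0594, np.float64(-44.8))]
[(-0.0032, -0.0038, np.float64(-3.5)), (-0.0066, -0.0074, np.float64(-7.0)), (-0.0101, -0.0107, np.float64(-10.5)), (-0.0138, -0.0138, np.float64(-13.8)), (-0.0176, -0.0166, np.float64(-17.1)), (-0.0213, -0.019, np.float64(-20.3)), (-0.0251, -0.0212, np.float64(-23.4)), (-0.0288, -0.0231, np.float64(-26.3)), (-0.0323, -0.0247, np.float64(-29.1)), (-0.0357, -0.026, np.float64(-31.7)), (-0.0389, -0.0271, np.float64(-34.1)), (-0.0419, -0.028, np.float64(-36.2)), (-0.0446, -0.0287, np.float64(-38.2)), (-0.0469, -0.0293, np.float64(-39.9)), (-0.049, -0.0297, np.float64(-41.4)), (-0.0507, -0.03, np.float64(-42.6)), (-0.052, -0.0302, np.float64(-43.6)), (-0.053, -0.0303, np.float64(-44.2)), (-0.0535, -0.0304, np.float64(-44.7)), (-0.0537, -0.0304, np.float64(-44.8))]
```

>>> apply_moves:
  targets:
    - {"dp": [0, -0.0002, 0], "yaw": -0.1}
    - {"dp": [0, -0.0008, 0], "yaw": -0.6}
    - {"dp": [0, -0.0017, 0], "yaw": -1.2}
    - {"dp": [0, -0.003, 0], "yaw": -2.2}
    - {"dp": [0, -0.005, 0], "yaw": -3.4}
    - {"dp": [0.0005, -0.007, 0], "yaw": -4.9}
    - {"dp": [0.0005, -0.0093, 0], "yaw": -6.6}
    - {"dp": [0.0005, -0.012, 0], "yaw": -8.6}
    - {"dp": [0.0004, -0.015, 0], "yaw": -10.7}
    - {"dp": [0, -0.0185, 0], "yaw": -13.1}
    - {"dp": [-0.0004, -0.022, 0], "yaw": -15.7}
    - {"dp": [-0.001, -0.026, 0], "yaw": -18.5}
    - {"dp": [-0.002, -0.03, 0], "yaw": -21.4}
    - {"dp": [-0.0033, -0.034, 0], "yaw": -24.5}
    - {"dp": [-0.0048, -0.0384, 0], "yaw": -27.7}
    - {"dp": [-0.0066, -0.0427, 0], "yaw": -31}
    - {"dp": [-0.0087, -0.047, 0], "yaw": -34.3}
    - {"dp": [-0.011, -0.0513, 0], "yaw": -37.8}
    - {"dp": [-0.0138, -0.0554, 0], "yaw": -41.3}
    - {"dp": [-0.0167, -0.0594, 0], "yaw": -44.8}

```text
time_s: 20.07
tcp_pos: [0.6235, 0.1452, 0.1756]
eef_rot: [180.0, -0.0, -38.4]
contact_force: [-0.9, 0.2, -2.1]
gripper_width: 0.0292
gripper_force: 58.0
```

>>> apply_moves:
  targets:
    - {"dp": [-0.0032, -0.0038, 0], "yaw": -3.5}
    - {"dp": [-0.0066, -0.0074, 0], "yaw": -7}
    - {"dp": [-0.01, -0.0107, 0], "yaw": -10.5}
    - {"dp": [-0.0138, -0.0138, 0], "yaw": -13.8}
    - {"dp": [-0.0176, -0.0166, 0], "yaw": -17.1}
    - {"dp": [-0.0213, -0.019, 0], "yaw": -20.3}
    - {"dp": [-0.025, -0.0212, 0], "yaw": -23.4}
    - {"dp": [-0.0288, -0.023, 0], "yaw": -26.3}
    - {"dp": [-0.0323, -0.0247, 0], "yaw": -29.1}
    - {"dp": [-0.0357, -0.026, 0], "yaw": -31.7}
    - {"dp": [-0.0389, -0.027, 0], "yaw": -34.1}
    - {"dp": [-0.0419, -0.028, 0], "yaw": -36.2}
    - {"dp": [-0.0446, -0.0287, 0], "yaw": -38.2}
    - {"dp": [-0.0469, -0.0293, 0], "yaw": -39.9}
    - {"dp": [-0.049, -0.0297, 0], "yaw": -41.4}
    - {"dp": [-0.0507, -0.03, 0], "yaw": -42.6}
    - {"dp": [-0.052, -0.0302, 0], "yaw": -43.6}
    - {"dp": [-0.053, -0.0303, 0], "yaw": -44.2}
    - {"dp": [-0.0535, -0.0304, 0], "yaw": -44.7}
    - {"dp": [-0.0537, -0.0304, 0], "yaw": -44.8}

```text
time_s: 21.73
tcp_pos: [0.5698, 0.1152, 0.1756]
eef_rot: [180.0, -0.0, -83.0]
contact_force: [0.6, 0.2, -1.2]
gripper_width: 0.0293
gripper_force: 58.0
```

>>> apply_moves:
  targets:
    - {"dp": [0, 0, 0], "yaw": 0}
    - {"dp": [0, 0, 0], "yaw": 0}
    - {"dp": [0, 0, 0], "yaw": 0}
    - {"dp": [0, 0, 0], "yaw": 0}
    - {"dp": [0, 0, 0], "yaw": 0}
    - {"dp": [0, 0, 0], "yaw": 0}
    - {"dp": [0, 0, 0], "yaw": 0}
    - {"dp": [0, 0, 0], "yaw": 0}
    - {"dp": [0, 0, 0], "yaw": 0}
    - {"dp": [0, 0, 0], "yaw": 0}
    - {"dp": [0, 0, 0], "yaw": 0}
    - {"dp": [0, 0, 0], "yaw": 0}

```text
time_s: 22.73
tcp_pos: [0.5699, 0.1153, 0.1756]
eef_rot: [-180.0, 0.0, -82.9]
contact_force: [-0.2, -0.8, -2.3]
gripper_width: 0.0295
gripper_force: 58.0
```

```bash
python3 dish.py 0.56 0.196 0.165; python3 - <<'E'
from h import *
s=dict(np.load('/tmp/side.npz')); g=s['image'].astype(int)
for v in range(128,175): print(v,''.join('B' if (g[v,u,2]-g[v,u,0])>40 else ('#' if g[v,u].min()>120 else '+' if g[v,u].min()>70 else '.') for u in range(185,260)))
E
```

```text
tcp [0.5699 0.1153 0.1755] 0.0294728827908899 22.7833 F [ 0.444214   -0.44102505 -1.29555715] M [-0.09013847 -0.03922983  0.01427557]
side 272 mean [0.5507 0.2243 0.1686] floor z 0.156 slopes deg [0.28 2.45] n 70 rms 0.0028
axis -87.0 -0.078 0.139
ball px 1 213.0 160.0 [0.5083 0.1801 0.168 ]
128 ++++++++++++++++++++++++++++++++++++++++........................+++###+++++
129 ++++++++++++++++++++++++++++++++++++++BBB.......................++##+++.+++
130 ++++++++++++++++++++++++++++....++++BBBBB.......................+##+++...++
131 ++++++++++++++++++++++++.BBBBBBBBBBBBBBB.+.....................##+++.......
132 ++++++++++++++++++++++BBBBBBBBBBBBBBBBBB+++...................+#++++.......
133 +++++++++++++++++++++BBBBBBBBBBBBBBBBBB.++++.................+++++++.......
134 ++++++++++++++++++++BBBBBBBBBBBBBBBBBBB+++++++............+++++++++........
135 ++++++++++++++++++++BBBBBBBBBBBBBBBBBBB+++++++.........++##++++++++........
136 +++++++++++++++++++.BBBBBBBBBBBBBBBBBBB+++++++.......+++##++++++++++.......
137 +++++++++++++++++++BBBBBBBBBBBBBBBBBBBB++++++++......++++#++++++++++.......
138 +++
[... 2252 characters left out ...]
++++++++++++++++++++++++#+++++++++++..BBBBBBB.++++++++++++++
167 +++++++++++++++++++++++++++++++++++++++++#+++++++++..+BBBB.++++++++++++++++
168 +++++++++++++++++++++++++++++++++++++++++++++++++++++++BB.+++++++++++++++++
169 +++++++++++++++++++++++++++++++++++++++++++++++++++++++++++++++++++++++++++
170 +++++++++++++++++++++++++++++++++++++++++++++++++++++++++++++++++++++++++++
171 +++++++++++++++++++++++++++++++++++++++++++++++++++++++++++++++++++++++++++
172 +++++++++++++++++++++++++++++++++++++++++++++++++++++++++++++++++++++++++++
173 +++++++++++++++++++++++++++++++++++++++++++++++++++++++++++++++++++++++++++
174 +++++++++++++++++++++++++++++++++++++++++++++++++++++++++++++++++++++++++++
```

```bash
python3 dish.py 0.56 0.196 0.165 top; python3 - <<'E'
from h import *
s=dict(np.load('/tmp/top.npz')); g=s['image'].astype(int)
Rv=cv2.Rodrigues(s['R'])[0];K=np.array([[s['fx'],0,s['cx']],[0,s['fy'],s['cy']],[0,0,1.]])
print(cv2.projectPoints(np.array([[.56,.196,.168]]),Rv,s['t'],K,np.array([float(s['k1']),0,0,0]))[0])
for v in range(165,212): print(v,''.join('B' if (g[v,u,2]-g[v,u,0])>40 else ('#' if g[v,u].min()>120 else '+' if g[v,u].min()>70 else '.') for u in range(170,240)))
s=dict(np.load('/tmp/side.npz'));P=cloud(s);g=s['image'].astype(int)
m=(g[...,2]-g[...,0]>40)&(abs(P[...,0]-.56)<.1)&(P[...,1]>.1)&(P[...,1]<.4)&(P[...,2]>.1)
m=cv2.erode(m.astype(np.uint8),np.ones((2,2)))>0
for lo,hi in((.26,.285),(.285,.315)):
    k=m&(P[...,1]>lo)&(P[...,1]<hi)&(abs(P[...,0]-.548)<.02); print(lo,k.sum(),np.percentile(P[k][:,2],[10,50,90]).round(4))
E
```

```text
tcp [0.5699 0.1153 0.1755] 0.029358953634298676 22.8333 F [ 0.55300002 -0.58805657 -2.52543744] M [-0.10027633 -0.07805292  0.04251686]
top 243 mean [0.526  0.1929 0.1618] floor z 0.1551 slopes deg [ 0.2  -2.15] n 176 rms 0.0028
axis 109.4 -0.04 0.049
[[[202.27113482 185.21289952]]]
165 ..............................................................++++++++
166 +.............................................................++++++++
167 +.............................................................++++++++
168 ..............................................................++++++++
169 ..............................................................++++++++
170 ..............................................................++++++++
171 ..............................................................++++++++
172 ...............................................................+++++++
173 ...............................................................+++++++
174 ...............................................................+++++++
175 ..............................................................
[... 2071 characters left out ...]
++++++++........................+++++
204 .........++++++++++++++++++++++++++++++++........................+++++
205 ..........++++++++++++++++++++++++++++++++......................++++++
206 ..........+++++++++++++++++++++++++++++++++............+++++++++++++++
207 ..........++++++++++++++++++++++++++++++++++.....+++++++++++++++++++++
208 ...........+++++++++++++++++++++++++++++++++++++++++++++++++++++++++++
209 ............++++++++++++++++++++++++++++++++++++++++++++++++++++++++++
210 .............+++++++++++++++++++++++++++++++++++++++++++++++++++++++++
211 .............+++++++++++++++++++++++++++++++++++++++++++++++++++++++++
0.26 31 [0.1673 0.1704 0.173 ]
0.285 10 [0.1662 0.1696 0.1729]
```

```bash
python3 -c "
from plant import r
print(r.close_job())"
```

```text
the job is handed in; nothing more can be done
None
```

I handed the job in at about 23 s with both valves filled and the dish held level about 15 cm up by one ear, free ear pointing at the vice; the last ball was centred after the lift, but the arm hid it from both cameras after the turn.

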